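# Set the water drip on the glass-cutting lathe

## Robot

A 6-joint arm with a two-finger parallel gripper is mounted at the origin on the work surface. World frame = base frame: x ahead of the robot, y to its left, z up, the work surface at z = 0. Lengths are in m, angles in degrees, forces in N, time in s.
With the tool pointing down it reaches from about 0.375 to 0.9 m from the base axis. Payload 3.1 kg.
Tool frame: the origin (TCP) lies on the centre line of the jaws, within the pads' length; the fingertips stand finger_overhang ahead of it and the grasp point (between the pads) lies 5 mm behind it (finger_overhang is the distance from the TCP to the fingertips, in m); z points along the fingers, y is the line along which they close (so a half turn about z gives the same grasp; the last joint's range is limited). The gripper opens to 87 mm and grips with 3 to 60 N. Pads are 19 mm wide; open, the fingers measure 117 mm over their backs; the gripper's body (75 mm by 190 mm) begins 51 mm behind the grasp point.
Start: joints at [60.017, 30.224, 82.088, -0, 67.689, -10.227], TCP at [0.211, 0.588, 0.237] pointing down, gripper open.
Joint ranges: [-176.69, 176.69], [-43.24, 126.21], [12.49, 139.97], [-82, 262], [0, 151.66], [-163.58, 163.58]. Speed limits (degrees/s): [159.86, 159.86, 180, 180, 180, 180].

## Interface

Orientations are given as a 3x3 rotation matrix whose columns are the frame's x, y, z axes.
In Python, from rig import read_state, capture, calibration, hand_in, finger_overhang gives the robot as it stands.
- The arm moves only by the tool send_rows, never from a script. Its argument "plan" is a list of rows, each a list of 5 numbers: the closure in counts, from 0 (fully open) to 255 (shut), then the shift along the tool's x, y, z in m, then the turn about the tool's z in rad. A call has 1 to 20 rows; each row shifts and turns the commanded pose from where the row before left it, along the tool's axes as they then stand; what a row does not reach is not made up. A row lasts 1/12 s, in which the tool goes at most 41.7 mm and 7.16 degrees, less where a joint would pass 70% of its speed; a pose out of reach is approached as far as the arm can. A call is refused whole if a number of a shift passes 0.0417 or a number of a turn 0.125, either way. A call with a gripper value outside its range is refused whole. The fingers move at their own pace and stop on an object; the grip force is fixed at half the most. Time passes only in rows, so rows that do not move let the fingers close. It gives the time, the measured TCP pose, the force, the opening and the grip force at its end, in the units of the state.
- read_state(): the state, without advancing time (a new reading comes with each control period).
- capture(name): name is "scene" or "top"; returns (picture, depth): 420x560x3 uint8, blue, green, red; 420x560 float32, m along the optical axis (not along the pixel's ray), 0 where there is no reading.
- calibration(name): a dict with "fx", "fy", "cx", "cy" (pixels), "xyz" and "rotation" of the camera in the world. Camera axes: x right, y down, z forward; pixel columns grow to the right and rows downward; lengths in m; the calibration is good to about 2 mm. A picture is of the moment at which its call begins. calibration takes no time and is no camera call.
- hand_in(): hands the job in; it is judged then, once.
The state is a dict: "time_s": time; "joint_positions": joint angles; "qvel": joint speeds; "tau": joint torques, N m; "position": TCP position; "tcp_rot": TCP orientation; "force": force on the tool from outside, world axes, zero at the start; "moment": the same for the moment, N m; "opening": opening from 0.0 (shut) to 1.0 (fully open); "grasp_force": force on a finger pad.
Only numpy, scipy, OpenCV 4.12 (cv2) and the standard library are available. Lean on these libraries where they do the work, as an engineer would, in place of code of your own. Each camera call takes 0.05 s, during which the arm holds its last target. There are 200 camera calls.

## Task

Get the water drip ready on the glass-cutting lathe: with one fingertip push the swing spout round until its nozzle stands over the middle of the stone wheel's width, and only then push the tap's blue lever round until the tap is fully open, the lever in line with its pipe. Push gently, grip or lift nothing, and leave the glasses and the other things on the bench where they stand.

Things in the scene. Friction and masses are not known exactly. Their poses are not given: they have to be found in the camera images.
- wheel_top (a point): top of the lathe's grey-green stone wheel (100 mm diameter, 26 mm wide), 200 mm above the bench: the middle of the rim's width. Its y axis runs along the wheel's axle, towards the headstock (bearing blocks, belt guard, motor: all within 200 mm of the bench, from 85 mm along +y; to +x as far as 140 mm); its x axis lies in the plane of the wheel, away from the robot; z up. A steel drip pan 170 x 130 x 45 mm lies under the wheel. The lathe is fixed and does not run
- spout_pivot (a point): the spout's swivel axis (vertical), at the height of the middle of the spout's tube, 247 mm above the bench, on top of a fixed steel riser pipe 20 mm thick that stands 130 to 150 mm behind the wheel (its brass swivel is 32 mm across and ends 262 mm above the bench). Axes of the fixed pillar: its feed pipe runs from the riser towards -y, 90 mm above the bench, for 225 mm
- spout (a joint): swing of the spout about its upright swivel, rad: at 0 it lies above the feed pipe (along the pillar's -y), and it grows clockwise seen from above, so at 1.571 it points along the pillar's -x; stops at 0 and 2.5. It starts between 0.1 and 0.7, the wheel lies at about 1.2 to 1.9. Stays where it is left; needs about 2 N at 100 mm from the swivel
- nozzle (a point): outlet at the bottom of the spout's brass nozzle, 140 mm from the swivel axis and 214 mm above the bench. The spout is a straight level steel tube 12 mm thick, its middle 247 mm above the bench; the nozzle hangs from its end (14 mm thick) under a black drip screw 20 mm across, whose top is 265 mm above the bench
- tap_pivot (a point): upright axis of the tap (ball valve) in the feed pipe, 160 mm from the riser, at the height of the middle of its lever, 132 mm above the bench. The valve body and pipe below the lever rise to 108 mm, the stem's nut above it to 142 mm. Axes as those of the pillar
- tap (a joint): turn of the tap's lever, rad: 0 (closed) across the pipe, pointing along the pillar's -x, towards the robot; grows anticlockwise seen from above; 1.571 (fully open, a stop) in line with the pipe, pointing away from the riser. Starts between 0 and 0.2. Stays where it is left; needs about 3 N at 70 mm from its axis
- lever_tip (a point): point on the middle line of the tap's lever, 90 mm from its axis and 10 mm short of its end. The blue sleeve is 18 mm wide, 12 mm high (126 to 138 mm above the bench) and runs from 25 to 100 mm from the axis
- goblet0: stemmed wine glass standing on its mouth, foot up, 183 mm tall, 74 mm across the bowl, 66 mm across the foot; a bystander. Origin: centre of its underside
- goblet1: stemmed wine glass standing on its mouth, foot up, 183 mm tall, 74 mm across the bowl, 66 mm across the foot; a bystander. Origin: centre of its underside
- goblet2: stemmed wine glass standing on its mouth, foot up, 183 mm tall, 74 mm across the bowl, 66 mm across the foot; a bystander. Origin: centre of its underside
- tumbler: clear glass tumbler standing mouth up, 72 mm across, 90 mm tall; a bystander. Origin: centre of its underside
- jar: amber jar of abrasive with a steel lid, 64 mm across, 75 mm tall; a bystander. Origin: centre of its underside
- rack: dark wooden block 70 x 160 x 30 mm with four copper engraving wheels on upright arbors, 76 mm tall in all; a bystander. Origin: centre of its underside, y along the block
- brush: wooden-handled flat brush about 200 mm long lying on the bench in front of the headstock; a bystander. Origin: underside, x along its length

How it is judged (in metres and radians):
On the way, in this order (a step that is already met when the one before it is completed fails the run):
1. the nozzle stands over the middle of the wheel's width (within 8 mm), the tap still shut (y of nozzle in the frame of wheel_top between -0.008 and 0.008 m and value of joint tap below 0.4 rad), for 0.4 s.
2. the tap is fully open (within 0.15 rad of its stop) (value of joint tap above 1.42 rad), for 0.2 s.
At the end, for the whole second after the job is handed in: The nozzle is within 8 mm of the middle of the wheel's 26 mm width, the tap's lever is within 0.15 rad (9 degrees) of fully open, and both are at rest (y of nozzle in the frame of wheel_top between -0.008 and 0.008 m and value of joint tap above 1.42 rad and velocity of joint spout between -0.03 and 0.03 rad/s and velocity of joint tap between -0.03 and 0.03 rad/s); the robot touches nothing.
It fails at once if the spout or the tap's lever is gripped: taken between the two fingers (grasp point within 6 mm of its middle line) and pressed ((contact force between the fingers and spout above 4 N and x of the grasp point in the frame of spout between -0.006 and 0.006 m and y of the grasp point in the frame of spout between -0.14 and -0.015 m and z of the grasp point in the frame of spout between -0.005 and 0.05 m) or (contact force between the fingers and tap above 4 N and y of the grasp point in the frame of tap between -0.006 and 0.006 m and x of the grasp point in the frame of tap between -0.14 and -0.015 m and z of the grasp point in the frame of tap between -0.014 and 0.041 m)).
It fails at once if the tap is opened (past 0.6 rad) while the nozzle is not over the wheel (value of joint tap above 0.6 rad and not (y of nozzle in the frame of wheel_top between -0.013 and 0.013 m)).
It fails at once if the spout is squeezed or pushed with more than 30 N (contact force between any of the arm, the fingers and spout above 30 N).
It fails at once if the tap's lever is squeezed or pushed with more than 30 N (contact force between any of the arm, the fingers and tap above 30 N).
It fails at once if a glass or another loose thing is moved or lifted by more than 15 mm (distance of any of goblet0, goblet1, goblet2, tumbler, jar, rack, brush from where it was at the start of the episode above 0.015 m).
It also fails if it takes over 61 s, if anything falls off the work surface, if the arm or the gripper's body presses on something with over 40 N, if the wrist force passes 120 N, or if a joint passes its speed limit or range.

## Working session

There is one attempt and no reset: what is moved stays moved. The work goes in short steps, Python scripts to look and compute and a tool call to move; the robot and the scene stay as the last step left them, time stands still between calls to the robot, and variables do not carry over. Pictures are saved under pics/ and viewed, at most 10 in all, crops included, and the job is handed in when it is done.

Besides the shell and the picture viewer there is one more tool, called by a JSON object that holds its "method" and its "body", one argument or row to a line. send_rows: Moves the arm, as the interface text tells. Its arguments: {"type":"object","properties":{"plan":{"type":"array","items":{"type":"array","items":{"type":"number"}}}},"required":["plan"]}

```bash
mkdir -p pics; cat > h.py <<'E'
import numpy as np, cv2
from rig import *
def grab(n,tag):
    p,d=capture(n); cv2.imwrite(f'pics/{tag}.png',p); np.save(f'pics/{tag}.npy',d); return p,d
def world(n,u,v,z):
    c=calibration(n);R=np.array(c['rotation']);p=np.array([(u-c['cx'])/c['fx']*z,(v-c['cy'])/c['fy']*z,z]);return R@p+np.array(c['xyz'])
def cloud(n,d):
    c=calibration(n);v,u=np.indices(d.shape);P=np.stack([(u-c['cx'])/c['fx']*d,(v-c['cy'])/c['fy']*d,d],-1);return P@np.array(c['rotation']).T+np.array(c['xyz'])
def onplane(n,u,v,h):
    c=calibration(n);R=np.array(c['rotation']);r=R@np.array([(u-c['cx'])/c['fx'],(v-c['cy'])/c['fy'],1]);o=np.array(c['xyz']);return o+r*(h-o[2])/r[2]
E
python3 - <<'E'
from h import *
for n in('scene','top'):
    grab(n,n+'0');c=calibration(n);print(n,c)
s=read_state();print(s['position'],s['tcp_rot'],s['time_s'],finger_overhang,s['opening'])
E
```

```text
scene {'fx': 475.73021870262744, 'fy': 475.73021870262744, 'cx': 276.6036786958643, 'cy': 214.0343883755009, 'xyz': array([ 1.18261065, -0.35755496,  1.17007707]), 'rotation': array([[ 0.42701606,  0.71879517, -0.54862627],
       [ 0.90419232, -0.33293237,  0.26756733],
       [ 0.00967066, -0.61031921, -0.79209655]])}
top {'fx': 394.7009238728955, 'fy': 394.7009238728955, 'cx': 283.48619518848915, 'cy': 206.0739926952737, 'xyz': array([ 0.23838705, -0.02883461,  1.42484493]), 'rotation': array([[-1.87278843e-02, -9.77845815e-01,  2.08487000e-01],
       [-9.99819951e-01,  1.89532549e-02, -9.16850059e-04],
       [-3.05496925e-03, -2.08466632e-01, -9.78024708e-01]])}
[0.21088202 0.5876758  0.23567566] [[-9.41155069e-01  3.37973660e-01 -9.69761917e-04]
 [ 3.37974876e-01  9.41153628e-01 -1.68277239e-03]
 [ 3.43962202e-04 -1.91150493e-03 -9.99998114e-01]] 0.1 0.014 0.9969257368310692
```

View pics/scene0.png

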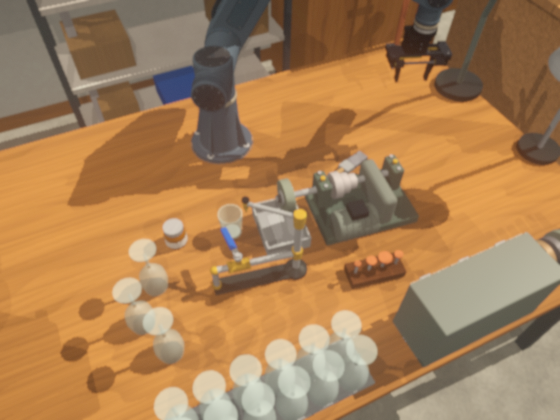

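View pics/top0.png

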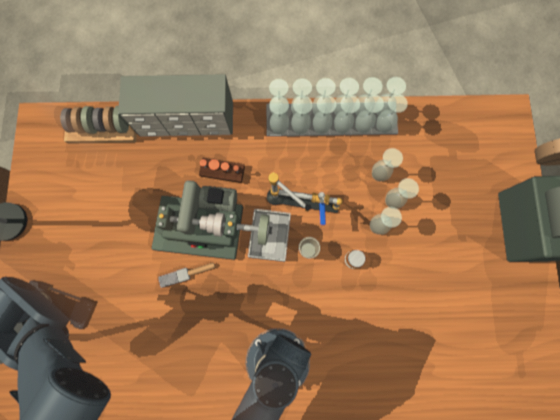

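The scene view has the wheel at about (286,195), the spout from its swivel (300,217) to its nozzle (246,201), and the lever at (230,240). In the top view the swivel is at (273,178), the nozzle at (303,205), the lever at (322,210) and the wheel at (262,228). I'll enlarge both.

```bash
python3 - <<'E'
from h import *
a=cv2.imread('pics/top0.png')[160:270,230:350];b=cv2.imread('pics/scene0.png')[170:300,200:340]
cv2.imwrite('pics/ta.png',cv2.resize(a,None,fx=5,fy=5,interpolation=2)) 
cv2.imwrite('pics/sa.png',cv2.resize(b,None,fx=4.5,fy=4.5,interpolation=2))
for n in('top','scene'):
    d=np.load(f'pics/{n}0.npy');P=cloud(n,d)
    p=P.reshape(-1,3);m=(p[:,0]>.2)&(p[:,0]<.6)&(abs(p[:,1]+0.05)<.3)&(p[:,2]>.24)&(p[:,2]<.3)&(d.ravel()>0)
    print(n,m.sum());q=p[m];uv=np.argwhere(m.reshape(d.shape))
    for i in range(0,len(q),max(1,len(q)//25)):print(uv[i][::-1],q[i].round(3))
E
```

```text
top 277
[272 173] [0.591 0.003 0.261]
[269 175] [0.585 0.013 0.262]
[271 176] [0.582 0.007 0.26 ]
[271 177] [0.578 0.007 0.261]
[272 178] [0.575 0.004 0.261]
[273 179] [0.571 0.    0.264]
[274 180] [ 0.569 -0.002  0.26 ]
[275 181] [ 0.564 -0.006  0.265]
[277 182] [ 0.564 -0.011  0.255]
[277 183] [ 0.56  -0.011  0.256]
[280 184] [ 0.558 -0.021  0.252]
[281 186] [ 0.552 -0.023  0.252]
[283 188] [ 0.544 -0.03   0.254]
[285 190] [ 0.539 -0.036  0.252]
[286 192] [ 0.533 -0.038  0.25 ]
[292 193] [ 0.529 -0.057  0.252]
[293 195] [ 0.521 -0.059  0.259]
[295 197] [ 0.516 -0.066  0.253]
[296 199] [ 0.51  -0.069  0.25 ]
[297 201] [ 0.504 -0.072  0.248]
[299 203] [ 0.497 -0.077  0.253]
[305 204] [ 0.494 -0.096  0.248]
[303 206] [ 0.487 -0.089  0.254]
[306 207] [ 0.482 -0.097  0.264]
[310 208] [ 0.478 -0.109  0.265]
[309 210] [ 0.472 -0.106  0.266]
scene 458
[243 197] [ 0.474 -0.105  0.267]
[247 199] [ 0.483 -0.098  0.265]
[242 202] [ 0.484 -0.112  0.262]
[242 204] [ 0.481 -0.111  0.25 ]
[246 205] [ 0.488 -0.104  0.25 ]
[246 206] [ 0.49  -0.104  0.248]
[264 206] [ 0.512 -0.065  0.253]
[264 207] [ 0.512 -0.066  0.25 ]
[266 208] [ 0.518 -0.063  0.251]
[269 209] [ 0.526 -0.058  0.254]
[272 210] [ 0.531 -0.052  0.252]
[268 211] [ 0.528 -0.062  0.25 ]
[297 211] [ 0.565 -0.002  0.261]
[280 212] [ 0.546 -0.038  0.254]
[304 212] [0.575 0.012 0.261]
[289 213] [ 0.56  -0.02   0.257]
[279 214] [ 0.545 -0.04   0.246]
[298 214] [ 0.575 -0.004  0.262]
[290 215] [ 0.564 -0.02   0.253]
[286 216] [ 0.559 -0.028  0.248]
[304 216] [0.588 0.005 0.264]
[304 217] [0.589 0.005 0.262]
[296 219] [ 0.584 -0.013  0.258]
[301 220] [ 0.593 -0.005  0.26 ]
[294 222] [ 0.58  -0.016  0.242]
[302 223] [ 0.593 -0.001  0.246]
```

View pics/ta.png

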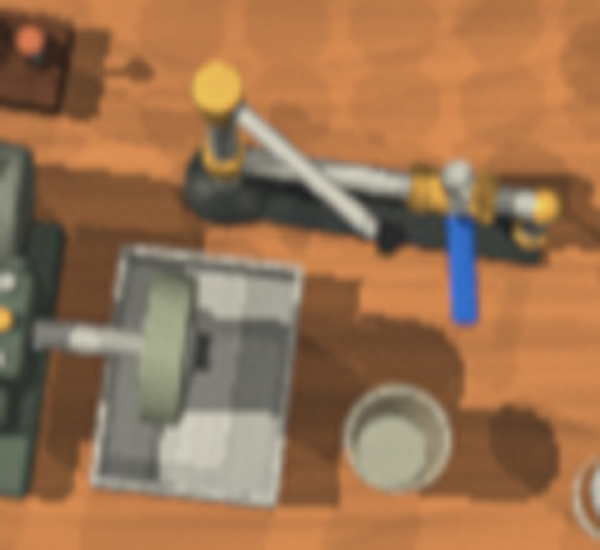

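View pics/sa.png

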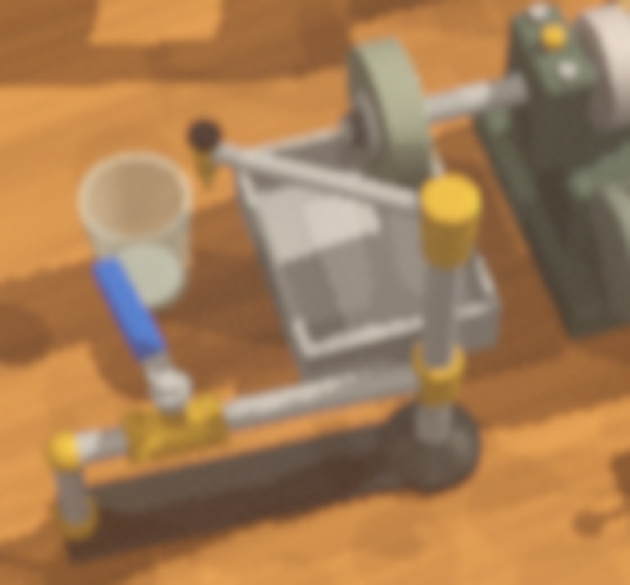

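```bash
python3 - <<'E'
from h import *
for n,cu in(('top',[(218,88),(390,238),(463,322),(460,175),(148,410),(184,417),(160,272),(186,278)]),('scene',[(452,198),(204,133)])):
    o=(230,160,5) if n=='top' else (200,170,4.5)
    for (u,v),h in zip(cu,[.262,.265,.138,.142,.2,.2,.2,.2] if n=='top' else [.262,.265]): print(n,u,v,onplane(n,(u+.5)/o[2]+o[0]-.5,(v+.5)/o[2]+o[1]-.5,h).round(4))
Q=[]
for n in('top','scene'):
    d=np.load(f'pics/{n}0.npy');p=cloud(n,d)[d>0]
    w=p[(p[:,0]>.36)&(p[:,0]<.53)&(p[:,1]>-.03)&(p[:,1]<.05)&(p[:,2]>.165)&(p[:,2]<.21)]
    print(n,'wheel',len(w),w.min(0).round(3),w.max(0).round(3)); 
    t=w[w[:,2]>.19];print('top',len(t),t.mean(0).round(4),t.min(0).round(4),t.max(0).round(4))
    # feed pipe
    f=p[(p[:,0]>.53)&(p[:,0]<.62)&(p[:,1]>-.13)&(p[:,1]<-.03)&(p[:,2]>.085)&(p[:,2]<.11)]
    print('pipe',len(f),f.mean(0).round(4), np.polyfit(f[:,1],f[:,0],1) if len(f)>9 else '')
    l=p[(p[:,0]>.42)&(p[:,0]<.56)&(p[:,1]>-.22)&(p[:,1]<-.1)&(p[:,2]>.126)&(p[:,2]<.15)]
    print('lever',len(l),l.mean(0).round(3),l.min(0).round(3),l.max(0).round(3),np.polyfit(l[:,0],l[:,1],1))
    a=p[(p[:,0]>.38)&(p[:,0]<.5)&(p[:,1]>.04)&(p[:,1]<.085)&(p[:,2]>.14)&(p[:,2]<.18)]
    print('axle',len(a),a.mean(0).round(4),np.polyfit(a[:,1],a[:,0],1) if len(a)>5 else '')
    tp=w[w[:,2]>.175]
    xs=np.digitize(tp[:,0],np.arange(.36,.54,.01))
    print([(round(.36+.01*(k-1)+.005,3),tp[xs==k,1].min().round(3),tp[xs==k,1].max().round(3),tp[xs==k,2].max().round(3)) for k in np.unique(xs)])
    g=p[(p[:,0]>.3)&(p[:,0]<.7)&(p[:,1]>-.45)&(p[:,1]<-.2)&(p[:,2]>.1)&(p[:,2]<.2)]
    print('gob',g.min(0).round(2) if len(g) else '')
E
```

```text
top 218 88 [ 5.772e-01 -1.000e-04  2.620e-01]
top 390 238 [ 0.4808 -0.1022  0.265 ]
top 463 322 [ 0.4497 -0.1567  0.138 ]
top 460 175 [ 0.5486 -0.1582  0.142 ]
top 148 410 [0.3879 0.0477 0.2   ]
top 184 417 [0.3831 0.0254 0.2   ]
top 160 272 [0.4752 0.0396 0.2   ]
top 186 278 [0.471  0.0233 0.2   ]
scene 452 198 [0.5763 0.0011 0.262 ]
scene 204 133 [ 0.4813 -0.1028  0.265 ]
top wheel 250 [0.384 0.012 0.165] [0.478 0.05  0.206]
top 152 [0.4318 0.0365 0.1974] [0.3997 0.023  0.1902] [0.4637 0.0488 0.206 ]
pipe 117 [ 0.5576 -0.0913  0.0979] [0.19166246 0.57507003]
lever 175 [ 0.501 -0.157  0.138] [ 0.447 -0.167  0.13 ] [ 0.556 -0.146  0.15 ] [ 0.01549167 -0.1650925 ]
axle 75 [0.4245 0.0623 0.162 ] [1.05151997 0.35900222]
[(np.float64(0.385), np.float64(0.034), np.float64(0.044), np.float64(0.178)), (np.float64(0.395), np.float64(0.03), np.float64(0.05), np.float64(0.195)), (np.float64(0.405), np.float64(0.03), np.float64(0.049), np.float64(0.198)), (np.float64(0.415), np.float64(0.026), np.float64(0.049), np.float64(0.203)), (np.float64(0.425), np.float64(0.026), np.float64(0.048), np.fl
[... 803 characters left out ...]
float64(0.027), np.float64(0.046), np.float64(0.188)), (np.float64(0.405), np.float64(0.026), np.float64(0.05), np.float64(0.195)), (np.float64(0.415), np.float64(0.024), np.float64(0.05), np.float64(0.199)), (np.float64(0.425), np.float64(0.022), np.float64(0.049), np.float64(0.203)), (np.float64(0.435), np.float64(0.022), np.float64(0.049), np.float64(0.204)), (np.float64(0.445), np.float64(0.021), np.float64(0.047), np.float64(0.205)), (np.float64(0.455), np.float64(0.019), np.float64(0.044), np.float64(0.201)), (np.float64(0.465), np.float64(0.018), np.float64(0.045), np.float64(0.199)), (np.float64(0.475), np.float64(0.019), np.float64(0.043), np.float64(0.186))]
gob [ 0.43 -0.45  0.1 ]
```

Measured values agree with the given sizes:

| Item | Value |
|---|---|
| Spout pivot | (.577, 0) |
| Nozzle radius | 0.140 m |
| Spout heading | 227° |
| Wheel mid-plane | y ≈ .0353 − .1(x − .435) |
| Tap pivot | (.548, −.158) |
| Tap joint | ≈ .17 rad |

Target spout heading is about 165.7°. Next I close the gripper, lift, turn, and go above the start point behind the spout.

{"method": "send_rows", "body": {
  "plan": [
    [255,0,0,-0.025,0.1],
    [255,0,0,-0.025,0.1],
    [255,0,0,-0.025,0.1],
    [255,0,0,-0.025,0.107],
    [255,0,0,0,0]
  ]
}}

```text
time_s: 0.52
position: [0.2124, 0.5905, 0.3421]
tcp_rot: [[-0.729, 0.685, 0.005], [0.685, 0.729, 0.009], [0.002, 0.01, -1.0]]
force: [0.3, 1.1, 1.7]
opening: 0.703
grasp_force: 0.0
```

{"method": "send_rows", "body": {
  "plan": [
    [255,-0.035,-0.0138,0,0],
    [255,-0.035,-0.0138,0,0],
    [255,-0.035,-0.0138,0,0],
    [255,-0.035,-0.0138,0,0],
    [255,-0.035,-0.0138,0,0],
    [255,-0.035,-0.0138,0,0],
    [255,-0.035,-0.0138,0,0],
    [255,-0.035,-0.0138,0,0],
    [255,-0.035,-0.0138,0,0],
    [255,-0.035,-0.0138,0,0],
    [255,-0.035,-0.0138,0,0],
    [255,-0.035,-0.0138,0,0],
    [255,-0.035,-0.0138,0,0],
    [255,-0.035,-0.0138,0,0],
    [255,-0.035,-0.0138,0,0],
    [255,-0.035,-0.0138,0,0],
    [255,-0.035,-0.0138,0,0],
    [255,-0.035,-0.0138,0,0],
    [255,-0.035,-0.0138,0,0],
    [255,0,0,0,0]
  ]
}}

```text
time_s: 2.18
position: [0.5209, -0.0637, 0.3356]
tcp_rot: [[-0.728, 0.686, 0.002], [0.686, 0.728, -0.004], [-0.004, -0.001, -1.0]]
force: [0.7, -0.2, 0.1]
opening: 0.006
grasp_force: 0.0
```

```bash
cat >> h.py <<'E'
def rel(piv):
    s=read_state();p=s['position'];R=s['tcp_rot'];a=np.degrees(np.arctan2(-R[1,1],-R[0,1]))%360
    print('t',s['time_s'],'p',p.round(4),'-y ang',a.round(1),'open',s['opening'],'F',np.round(s['force'],1))
    d=np.array([*piv,p[2]])-p; print('pivot in tool',(R.T@d).round(4)); return p,R
E
python3 - <<'E'
from h import *
p,R=rel((.577,0))
t=np.array([.577,0,.249])
a=np.radians(226.9);u=np.array([np.cos(a),np.sin(a),0]);n=np.array([-u[1],u[0],0])
t=t+.095*u+.027*n
print('target',t,'shift tool',(R.T@(t-p)).round(4))
for h in((.391,218),): pass
for uv in((393,158),(408,188),(391,218),(309,247),(356,258)): print(onplane('top',*uv,.183 if uv[0]>380 or uv[0]==391 else .08).round(3))
E
```

```text
t 2.1833 p [ 0.5209 -0.0637  0.3356] -y ang 226.7 open 0.0062132753661161754 F [ 0.7 -0.2  0.1]
pivot in tool [ 0.0029  0.0848 -0.0001]
target [ 0.53180337 -0.08781381  0.249     ] shift tool [-0.0241 -0.0099  0.0867]
[ 0.658 -0.394  0.183]
[ 0.555 -0.435  0.183]
[ 0.458 -0.373  0.183]
[ 0.381 -0.114  0.08 ]
[ 0.341 -0.272  0.08 ]
```

{"method": "send_rows", "body": {
  "plan": [
    [255,-0.012,-0.005,0,0],
    [255,-0.012,-0.005,0,0],
    [255,0,0,0,0],
    [255,0,0,0.02,0],
    [255,0,0,0.02,0],
    [255,0,0,0.02,0],
    [255,0,0,0.017,0],
    [255,0,0,0.01,0],
    [255,0,0,0,0],
    [255,0,0,0,0]
  ]
}}

```text
time_s: 3.02
position: [0.5285, -0.0806, 0.2496]
tcp_rot: [[-0.731, 0.682, -0.001], [0.682, 0.731, 0.0], [0.001, -0.0, -1.0]]
force: [-0.4, -1.1, -0.4]
opening: -0.001
grasp_force: 0.0
```

```bash
python3 - <<'E'
from h import *
p,R=rel((.577,0))
a,_=grab('top','t1');b,_=grab('scene','s1')
a=cv2.resize(a[150:260,230:350],None,fx=3.3,fy=4.5,interpolation=2);a=cv2.resize(a,(395,495));b=cv2.resize(b[150:270,220:330],(395,495),interpolation=2)
cv2.imwrite('pics/c1.png',np.hstack([a,b]))
E
```

```text
t 3.0167 p [ 0.5285 -0.0806  0.2496] -y ang 227.0 open -0.00061626769941583 F [-0.4 -1.1 -0.4]
pivot in tool [ 0.0195  0.092  -0.    ]
```

View pics/c1.png

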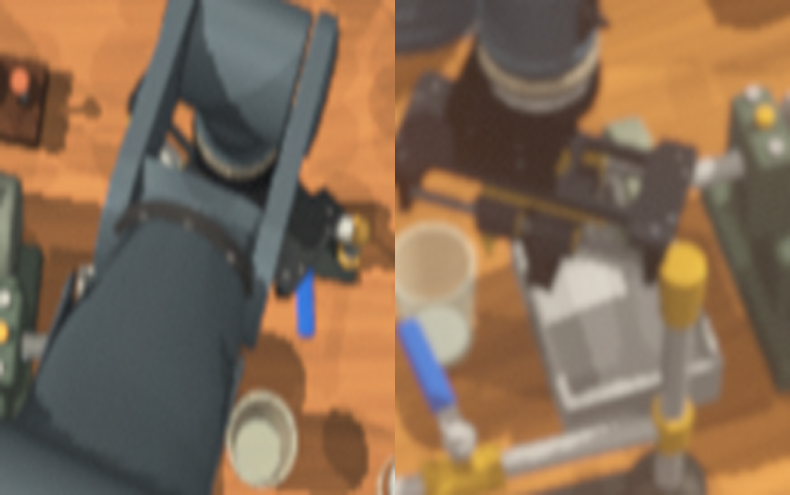

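The scene crop doesn't clearly show the fingertips against the tube, so I'll look more closely before pushing.

```bash
python3 - <<'E'
from h import *
b=cv2.imread('pics/s1.png')[150:250,210:320]
cv2.imwrite('pics/c2.png',cv2.convertScaleAbs(cv2.resize(b,None,fx=6,fy=6,interpolation=2),alpha=1.6))
c=calibration('scene');R=np.array(c['rotation'])
for q in((.5285,-.0806,.2356),(.5285,-.0806,.3),(.577,0,.262),(.481,-.1025,.265)):
    k=R.T@(np.array(q)-c['xyz']);print((c['fx']*k[0]/k[2]+c['cx']-210)*6,(c['fy']*k[1]/k[2]+c['cy']-150)*6)
E
```

```text
307.3304993377774 403.5503104129102
304.71926040925587 304.45188718872316
538.7354625243253 383.87104435743896
209.99356297832753 294.3247299880191
```

View pics/c2.png

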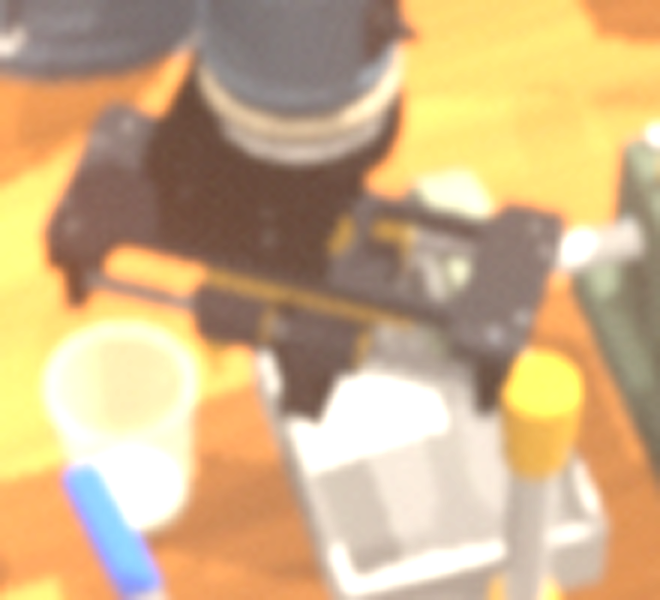

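```bash
python3 - <<'E'
from h import *
d=np.load('pics/s1.npy');p=cloud('scene',d)
s=read_state();R=s['tcp_rot'];t=s['position']
for (u,v) in((485,405),(487,390),(75,298),(78,285),(305,410),(305,390),(480,340),(90,240)):
    i,j=int(v/6+150),int(u/6+210);print(u,v,p[i,j].round(3),'tool',(R.T@(p[i,j]-t)).round(3))
E
```

```text
485 405 [ 0.615 -0.047  0.322] tool [-0.04   0.083 -0.071]
487 390 [ 0.614 -0.044  0.326] tool [-0.037  0.085 -0.075]
75 298 [ 0.5   -0.166  0.319] tool [-0.037 -0.082 -0.068]
78 285 [ 0.502 -0.163  0.327] tool [-0.036 -0.079 -0.076]
305 410 [ 0.535 -0.087  0.243] tool [-0.008 -0.     0.007]
305 390 [ 0.538 -0.088  0.26 ] tool [-0.011  0.001 -0.009]
480 340 [ 0.605 -0.043  0.348] tool [-0.03   0.079 -0.097]
90 240 [ 0.503 -0.157  0.35 ] tool [-0.033 -0.073 -0.099]
```

Fingertips are at (305,410), closed, about 4 mm behind the tube, and the gripper body clears the swivel. Now I'll push along an arc about the pivot.

{"method": "send_rows", "body": {
  "plan": [
    [255,0.0015,0,0,0],
    [255,0.0015,0,0,0],
    [255,0.0023,-0.0003,0,0.025],
    [255,0.0046,-0.0007,0,0.05],
    [255,0.0046,-0.0007,0,0.05],
    [255,0.0046,-0.0007,0,0.05],
    [255,0.0046,-0.0007,0,0.05]
  ]
}}

```text
time_s: 3.7
position: [0.5112, -0.0669, 0.2505]
tcp_rot: [[-0.558, 0.83, 0.003], [0.83, 0.558, -0.003], [-0.004, 0.001, -1.0]]
force: [1.7, -2.9, -1.2]
opening: 0.005
grasp_force: 1.3
```

{"method": "send_rows", "body": {
  "plan": [
    [255,0.0046,-0.0007,0,0.05],
    [255,0.0046,-0.0007,0,0.05],
    [255,0.0046,-0.0007,0,0.05],
    [255,0.0046,-0.0007,0,0.05],
    [255,0.0046,-0.0007,0,0.05],
    [255,0.0046,-0.0007,0,0.05],
    [255,0.0046,-0.0007,0,0.05],
    [255,0.0046,-0.0007,0,0.05],
    [255,0.0046,-0.0007,0,0.05],
    [255,0.0046,-0.0007,0,0.05],
    [255,0.0046,-0.0007,0,0.05],
    [255,0.0023,-0.0003,0,0.025],
    [255,0,0,0,0],
    [255,0,0,0,0]
  ]
}}

```text
time_s: 4.87
position: [0.4859, -0.0192, 0.2501]
tcp_rot: [[-0.02, 1.0, 0.001], [1.0, 0.02, -0.001], [-0.001, 0.001, -1.0]]
force: [-0.1, 0.0, 0.7]
opening: 0.005
grasp_force: 0.5
```

```bash
cat >> h.py <<'E'
def nozzle():
    from itertools import product
    for n in('top','scene'):
        tag='n_%s_%d'%(n,int(read_state()['time_s']*100));_,d=grab(n,tag);p=cloud(n,d)[d>0]
        r=np.hypot(p[:,0]-.577,p[:,1]);m=(r>.122)&(r<.155)&(p[:,2]>.254)&(p[:,2]<.272)&(p[:,1]>-.02)
        q=p[m];print(n,'screw',len(q),np.median(q,0).round(4) if len(q) else '')
        m=(r>.03)&(r<.12)&(p[:,2]>.244)&(p[:,2]<.258)&(p[:,0]<.56);q=p[m]
        if len(q): print(' tube',len(q),'heading',np.degrees(np.median(np.arctan2(q[:,1],q[:,0]-.577))%(2*np.pi)).round(1))
E
python3 - <<'E'
from h import *
rel((.577,0));nozzle()
E
```

```text
t 4.8667 p [ 0.4859 -0.0192  0.2501] -y ang 181.1 open 0.004628107129312092 F [-0.1  0.   0.7]
pivot in tool [0.0173 0.0915 0.0001]
top screw 0 
scene screw 0 
 tube 35 heading 197.7
```

{"method": "send_rows", "body": {
  "plan": [
    [255,0.0023,-0.0004,0,0.025],
    [255,0.0023,-0.0004,0,0.025],
    [255,0.0023,-0.0004,0,0.025],
    [255,0.0023,-0.0004,0,0.025],
    [255,0.0023,-0.0004,0,0.025],
    [255,0.0023,-0.0004,0,0.025],
    [255,0.0023,-0.0004,0,0.025],
    [255,0.0023,-0.0004,0,0.025],
    [255,0,0,0,0],
    [255,0,0,0,0],
    [255,-0.01,0,0,0]
  ]
}}

```text
time_s: 5.88
position: [0.4824, -0.0094, 0.2496]
tcp_rot: [[0.178, 0.984, 0.001], [0.984, -0.178, 0.001], [0.001, 0.0, -1.0]]
force: [0.0, -0.1, 0.3]
opening: 0.006
grasp_force: 0.0
```

{"method": "send_rows", "body": {
  "plan": [
    [255,-0.02,0,0,0],
    [255,-0.04,0,-0.01,0],
    [255,-0.04,0,0,0],
    [255,-0.03,0,0,0],
    [255,0,0,0,0],
    [255,0,0,0,0]
  ]
}}

```text
time_s: 6.38
position: [0.4585, -0.14, 0.2594]
tcp_rot: [[0.184, 0.983, 0.0], [0.983, -0.184, 0.001], [0.001, 0.0, -1.0]]
force: [0.0, 0.3, 0.9]
opening: 0.01
grasp_force: 0.0
```

```bash
python3 - <<'E'
from h import *
rel((.577,0));nozzle()
import glob,os
f=[max(glob.glob(f'pics/n_{n}_*.png'),key=os.path.getmtime) for n in('top','scene')]
a=cv2.imread(f[0])[150:260,230:340];b=cv2.imread(f[1])[150:260,220:330]
cv2.imwrite('pics/c3.png',cv2.resize(np.hstack([a,b]),None,fx=3.6,fy=3.6,interpolation=2))
E
```

```text
t 6.3833 p [ 0.4585 -0.14    0.2594] -y ang 169.4 open 0.009555016195402987 F [0.  0.3 0.9]
pivot in tool [1.594e-01 9.070e-02 1.000e-04]
top screw 38 [0.4385 0.0233 0.2654]
 tube 112 heading 170.0
scene screw 49 [0.4423 0.0228 0.2631]
 tube 135 heading 171.4
```

View pics/c3.png

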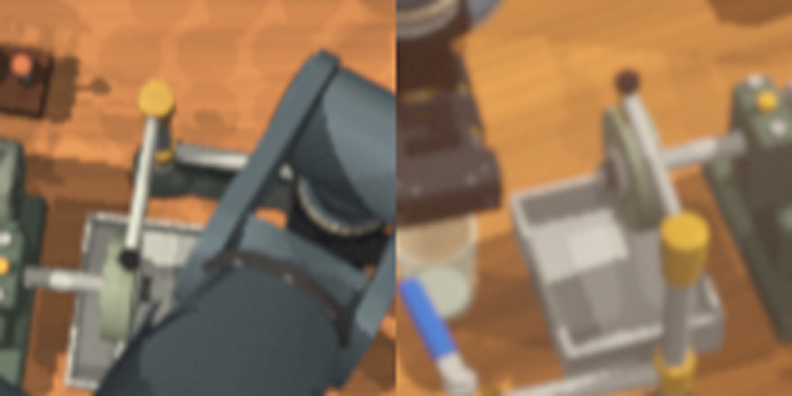

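The black screw is at (.440, .023), about 12 mm short of the wheel's mid-plane (y ≈ .035). I'll go back to contact and turn it 0.083 rad further.

{"method": "send_rows", "body": {
  "plan": [
    [255,0.03,0,0,0],
    [255,0.04,0,0,0],
    [255,0.04,0,0.01,0],
    [255,0.015,0,0,0],
    [255,0.005,0,0,0],
    [255,0,0,0,0],
    [255,0.004,0,0,0],
    [255,0.003,0,0,0],
    [255,0.003,0,0,0],
    [255,0.0019,-0.0003,0,0.02],
    [255,0.0019,-0.0003,0,0.021],
    [255,0.0019,-0.0003,0,0.021],
    [255,0.0019,-0.0003,0,0.021],
    [255,0,0,0,0],
    [255,0,0,0,0],
    [255,-0.01,0,0,0],
    [255,-0.02,0,0,0],
    [255,-0.04,0,-0.01,0],
    [255,-0.04,0,0,0],
    [255,-0.03,0,0,0]
  ]
}}

```text
time_s: 8.15
position: [0.4474, -0.1305, 0.2601]
tcp_rot: [[0.261, 0.965, 0.002], [0.965, -0.261, -0.001], [-0.001, 0.002, -1.0]]
force: [0.1, -0.4, 0.2]
opening: 0.004
grasp_force: 0.0
```

{"method": "send_rows", "body": {
  "plan": [
    [255,0,0,0,0],
    [255,0,0,0,0],
    [255,0,0,0,0]
  ]
}}

```text
time_s: 8.4
position: [0.4475, -0.1279, 0.2594]
tcp_rot: [[0.262, 0.965, -0.0], [0.965, -0.262, 0.001], [0.001, -0.001, -1.0]]
force: [0.3, 0.4, 0.6]
opening: 0.004
grasp_force: 0.0
```

```bash
python3 - <<'E'
from h import *
rel((.548,-.158));nozzle()
E
```

```text
t 8.4 p [ 0.4475 -0.1279  0.2594] -y ang 164.8 open 0.004059962631654466 F [0.3 0.4 0.6]
pivot in tool [-2.700e-03  1.048e-01 -1.000e-04]
top screw 38 [0.4415 0.035  0.2649]
 tube 112 heading 165.6
scene screw 49 [0.4449 0.0325 0.2644]
 tube 131 heading 166.8
```

The nozzle is within about 1 mm of mid-width. Next is the tap: turn the tool parallel to the lever, move to its +y side, and go down.

{"method": "send_rows", "body": {
  "plan": [
    [255,0,0,0,-0.09],
    [255,0,0,0,-0.09],
    [255,0,0,0,-0.085],
    [255,0,0.015,0,0],
    [255,0,0.015,0,0],
    [255,0,0,0,0],
    [255,0,0,0,0]
  ]
}}

```text
time_s: 9.08
position: [0.478, -0.1268, 0.2593]
tcp_rot: [[-0.004, 1.0, -0.001], [1.0, 0.004, 0.0], [0.0, -0.001, -1.0]]
force: [-0.4, -0.3, -0.0]
opening: 0.006
grasp_force: 0.0
```

```bash
python3 - <<'E'
from h import *
rel((.548,-.158))
d=grab('scene','l1')[1];p=cloud('scene',d)[d>0]
l=p[(p[:,0]>.44)&(p[:,0]<.53)&(p[:,1]>-.22)&(p[:,1]<-.1)&(p[:,2]>.132)&(p[:,2]<.143)]
print('lever',len(l),l.mean(0).round(3),l.min(0).round(3),l.max(0).round(3),np.polyfit(l[:,0],l[:,1],1))
E
```

```text
t 9.0833 p [ 0.478  -0.1268  0.2593] -y ang 180.2 open 0.0061498174772892196 F [-0.4 -0.3 -0. ]
pivot in tool [-0.0315  0.0698 -0.0001]
lever 170 [ 0.491 -0.16   0.137] [ 0.45  -0.169  0.132] [ 0.529 -0.15   0.142] [ 0.02492617 -0.17205609]
```

{"method": "send_rows", "body": {
  "plan": [
    [255,0,0,0.025,0],
    [255,0,0,0.025,0],
    [255,0,0,0.025,0],
    [255,0,0,0.025,0],
    [255,0,0,0.0115,0],
    [255,0,0,0.006,0],
    [255,0,0,0,0],
    [255,-0.005,0,0,0],
    [255,-0.004,0,0,0],
    [255,-0.002,0,0,0],
    [255,-0.002,0,0,0]
  ]
}}

```text
time_s: 10.05
position: [0.4783, -0.1409, 0.143]
tcp_rot: [[-0.0, 1.0, 0.002], [1.0, 0.0, 0.0], [0.0, 0.002, -1.0]]
force: [-0.3, 3.1, 2.4]
opening: 0.005
grasp_force: 1.7
```

{"method": "send_rows", "body": {
  "plan": [
    [255,-0.0018,-0.0004,0,-0.025],
    [255,-0.0035,-0.0008,0,-0.05],
    [255,-0.0035,-0.0008,0,-0.05],
    [255,-0.0035,-0.0008,0,-0.05],
    [255,-0.0035,-0.0008,0,-0.05]
  ]
}}

```text
time_s: 10.47
position: [0.4761, -0.1566, 0.1429]
tcp_rot: [[-0.226, 0.974, 0.002], [0.974, 0.226, 0.001], [0.0, 0.002, -1.0]]
force: [1.0, 4.1, 1.5]
opening: 0.007
grasp_force: 1.7
```

{"method": "send_rows", "body": {
  "plan": [
    [255,-0.0035,-0.0008,0,-0.05],
    [255,-0.0035,-0.0008,0,-0.05],
    [255,-0.0035,-0.0008,0,-0.05],
    [255,-0.0035,-0.0008,0,-0.05],
    [255,-0.0035,-0.0008,0,-0.05],
    [255,-0.0035,-0.0008,0,-0.05],
    [255,-0.0035,-0.0008,0,-0.05],
    [255,-0.0035,-0.0008,0,-0.05],
    [255,-0.0035,-0.0008,0,-0.05],
    [255,-0.0035,-0.0008,0,-0.05],
    [255,-0.0035,-0.0008,0,-0.05],
    [255,-0.0035,-0.0008,0,-0.05],
    [255,-0.0035,-0.0008,0,-0.05],
    [255,-0.0035,-0.0008,0,-0.05],
    [255,-0.0035,-0.0008,0,-0.05],
    [255,-0.0035,-0.0008,0,-0.05],
    [255,-0.0035,-0.0008,0,-0.05],
    [255,-0.0018,-0.0004,0,-0.025],
    [255,0,0,0,0]
  ]
}}

```text
time_s: 12.05
position: [0.4994, -0.2121, 0.1423]
tcp_rot: [[-0.892, 0.452, -0.002], [0.452, 0.892, 0.002], [0.002, 0.001, -1.0]]
force: [-1.0, 3.3, 1.2]
opening: 0.007
grasp_force: 1.3
```

```bash
cat >> h.py <<'E'
def lever():
    d=grab('scene','l%d'%int(read_state()['time_s']*100))[1];p=cloud('scene',d)[d>0]
    r=np.hypot(p[:,0]-.548,p[:,1]+.158);l=p[(r>.03)&(r<.11)&(p[:,2]>.126)&(p[:,2]<.143)&(p[:,1]<-.15)]
    print('lever',len(l),'heading',np.degrees(np.median(np.arctan2(l[:,1]+.158,l[:,0]-.548))%(2*np.pi)).round(1) if len(l) else '')
E
python3 - <<'E'
from h import *
rel((.548,-.158));lever()
E
```

```text
t 12.05 p [ 0.4994 -0.2121  0.1423] -y ang 243.1 open 0.006669712904759732 F [-1.   3.3  1.2]
pivot in tool [-0.0188  0.0702 -0.    ]
lever 210 heading 247.2
```

{"method": "send_rows", "body": {
  "plan": [
    [255,-0.0021,-0.0005,0,-0.03],
    [255,-0.0021,-0.0005,0,-0.03],
    [255,-0.0021,-0.0005,0,-0.03],
    [255,-0.0021,-0.0005,0,-0.03],
    [255,-0.0021,-0.0005,0,-0.03],
    [255,-0.0021,-0.0005,0,-0.03],
    [255,0,0,0,0]
  ]
}}

```text
time_s: 12.68
position: [0.5101, -0.22, 0.1421]
tcp_rot: [[-0.958, 0.286, -0.001], [0.286, 0.958, 0.001], [0.001, 0.0, -1.0]]
force: [-1.5, 1.8, 1.2]
opening: 0.005
grasp_force: 1.3
```

{"method": "send_rows", "body": {
  "plan": [
    [255,-0.0014,-0.0003,0,-0.02],
    [255,-0.0014,-0.0003,0,-0.02],
    [255,0,0,0,0]
  ]
}}

```text
time_s: 12.93
position: [0.5132, -0.2217, 0.1421]
tcp_rot: [[-0.969, 0.247, -0.0], [0.247, 0.969, 0.0], [0.0, 0.0, -1.0]]
force: [-3.1, 2.2, 0.3]
opening: 0.008
grasp_force: 1.5
```

```bash
python3 - <<'E'
from h import *
rel((.548,-.158));lever()
E
```

```text
t 12.9333 p [ 0.5132 -0.2217  0.1421] -y ang 255.7 open 0.008298315081063075 F [-3.1  2.2  0.3]
pivot in tool [-0.0181  0.0703 -0.    ]
lever 213 heading 260.1
```

{"method": "send_rows", "body": {
  "plan": [
    [255,-0.001,-0.0002,0,-0.015],
    [255,-0.001,-0.0002,0,-0.015],
    [255,0,0,0,0]
  ]
}}

```text
time_s: 13.23
position: [0.5148, -0.2225, 0.1421]
tcp_rot: [[-0.976, 0.217, -0.001], [0.217, 0.976, 0.0], [0.001, -0.0, -1.0]]
force: [-3.4, 1.7, 3.4]
opening: 0.005
grasp_force: 2.0
```

{"method": "send_rows", "body": {
  "plan": [
    [255,-0.0007,-0.0001,0,-0.01],
    [255,-0.0007,-0.0001,0,-0.01],
    [255,0,0,0,0]
  ]
}}

```text
time_s: 13.48
position: [0.515, -0.2228, 0.142]
tcp_rot: [[-0.98, 0.197, -0.003], [0.197, 0.98, 0.001], [0.003, 0.0, -1.0]]
force: [-6.4, 0.9, 4.4]
opening: 0.002
grasp_force: 3.2
```

Force has risen and motion has stalled, so the lever is probably at its stop. I'll back off, rise and verify.

{"method": "send_rows", "body": {
  "plan": [
    [255,0.003,0,0,0],
    [255,0.01,0,0,0],
    [255,0.02,0,0,0],
    [255,0,0,-0.02,0],
    [255,0,0,-0.04,0],
    [255,0,0,-0.04,0],
    [255,0,0,-0.04,0],
    [255,0,0,-0.03,0],
    [255,0.04,0,0,0],
    [255,0.04,0,0,0],
    [255,0,0,0,0],
    [255,0,0,0,0],
    [255,0,0,0,0],
    [255,0,0,0,0]
  ]
}}

```text
time_s: 14.65
position: [0.407, -0.2017, 0.3125]
tcp_rot: [[-0.98, 0.199, 0.003], [0.199, 0.98, -0.002], [-0.003, -0.001, -1.0]]
force: [0.4, -0.2, 0.2]
opening: 0.006
grasp_force: 0.0
```

```bash
python3 - <<'E'
from h import *
rel((.548,-.158));lever();nozzle()
b=cv2.imread(sorted(__import__('glob').glob('pics/l1[0-9][0-9][0-9].png'))[-1])[130:320,110:340]
cv2.imwrite('pics/c4.png',cv2.resize(b,None,fx=3.1,fy=3.1,interpolation=2))
E
```

```text
t 14.65 p [ 0.407  -0.2017  0.3125] -y ang 258.5 open 0.005970762999947008 F [ 0.4 -0.2  0.2]
pivot in tool [-0.1295  0.0708  0.0003]
lever 197 heading 262.7
top screw 34 [0.4408 0.035  0.2659]
 tube 114 heading 165.5
scene screw 50 [0.4455 0.0328 0.2645]
 tube 128 heading 167.0
```

View pics/c4.png

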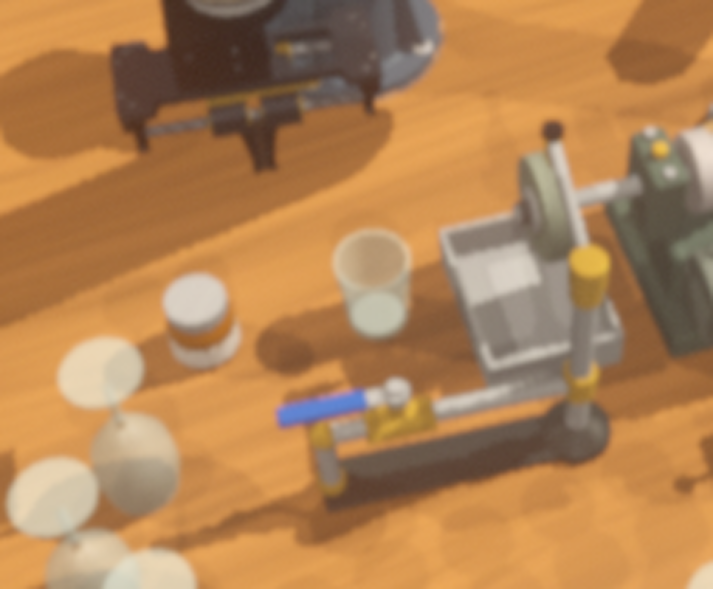

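The lever, from (280,415) to (395,390), lies in line with the pipe. The screw stands over the wheel and the glasses haven't moved, so I'm handing in.

```bash
python3 -c "from rig import hand_in;print(hand_in())"
```

```text
the job is handed in; nothing more can be done
None
```

I handed the job in at about 15 s: the nozzle measures about 1 mm from the middle of the wheel's width, the tap's lever is at its stop in line with its pipe, the glasses look undisturbed, and the arm is clear; no verdict was returned.

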